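# Stand the splash guard up beside the hob

## Task

The splash guard is lying on its back on the counter. Tip it up by pressing its raised wooden foot down until it stands on the foot, then move it over to the hob so that it stands there with the front edge of its foot square up against the hob's plain side, level with the middle of the cooking ring, the foot pointing at the hob. Let go of it, and leave the pan and the other kitchen things where they are.

Things in the scene. Friction and masses are not known exactly. Their poses are not given: they have to be found in the camera images.
- guard: splash guard, 0.35-0.65 kg: flat steel panel (130 long, 150 wide, 6 mm thick) rigidly bent to a heavier brown wooden foot plate (85 long, 150 wide, 12 mm thick). Origin: middle of the outer bend line, on the counter. x: along the panel from the bend to its free edge; y: along the bend; z: panel's normal, up at the start, when the panel lies flat (underside at z = 0). Stable lying or standing
- guard_foot_edge (a point): middle of the foot's front edge (outer face), 85 mm from the bend; axes as guard. At the start the foot rises 65 degrees above the counter, away from the panel, this edge 77 mm high. Pushed on its inner face a few newtons down and away from the panel, the guard rolls over the bend, from 30 degrees on by itself, until the foot is flat (this edge at height 0)
- guard_panel_edge (a point): middle of the panel's free edge, at half its 6 mm thickness, 130 mm from the bend; axes as guard. Height 3 mm at the start. When the guard stands the panel slopes 65 degrees above the counter, leaning away from the foot, this edge about 119 mm high, where it can be pinched from above with the tool tilted 25 degrees
- hob: portable induction hob, a black box fixed on the counter, 350 mm (its x) by 280 mm (its y) and 60 mm high; origin at the centre of its underside. The touch controls are at its -x end; its plain side, which the guard goes against, is the upright face at y = -140 mm of its frame. The cooking ring with the pan is centred at x = +30 mm, y = 0
- hob_side (a point): point on the foot of the hob's plain side, on the counter, level with the middle of the cooking ring. Axes as hob: x runs along the side, -y points out of it. The guard's front foot edge goes here
- pan: steel saucepan on the hob's cooking ring, 170 mm across, 85 mm high, with a black handle 145 mm long that points away from the plain side, roughly. Origin at the centre of its underside. To be left alone
- bowl: green plastic mixing bowl, 220 mm across, 130 mm high, origin under its centre. To be left alone
- mug: white mug, 80 mm across, 90 mm high, origin under its centre. To be left alone
- jar: closed jar, 72 mm across, 110 mm high, origin under its centre. To be left alone

How it is judged:
By the outcome, as a careful person would: the job done as asked, in the order asked, and still so for the second after the job is handed in, with the robot touching nothing.
It also fails if it takes over 58 s, if anything falls off the work surface, if the arm or the gripper's body presses on something with over 40 N, if the wrist force passes 120 N, or if a joint passes its speed limit or range.

## Robot

A 6-joint arm with a two-finger parallel gripper is mounted at the origin on the work surface. World frame = base frame: x ahead of the robot, y to its left, z up, the work surface at z = 0. Lengths are in m, angles in rad, forces in N, time in s.
With the tool pointing down it reaches from about 0.225 to 0.875 m from the base axis. Payload 3.4 kg.
Tool frame: the origin (TCP) lies between the finger pads; the fingertips stand 11 mm ahead of it and the grasp point (between the pads) lies 8 mm behind it; z points along the fingers, y is the line along which they close (so a half turn about z gives the same grasp; the last joint's range is limited). The gripper opens to 85 mm and grips with 20 to 120 N. Pads are 22 mm wide; open, the fingers measure 114 mm over their backs; the gripper's body (76 mm by 85 mm) begins 54 mm behind the grasp point. The pads swing forward as they close: fully open they stand 13 mm farther back than shut.
Start: joints at [1.128, 0.276, 1.505, -0, 1.361, -0.121], TCP at [0.182, 0.546, 0.242] pointing down, gripper open.
Joint ranges: [-2.89, 2.89], [-0.75, 2.08], [0.22, 2.7], [-1.18, 4.32], [0.11, 2.71], [-2.7, 2.7]. Speed limits (rad/s): [2.57, 2.57, 3.14, 3.14, 3.14, 3.14].

## Interface

Orientations are given as a unit quaternion [w, x, y, z].
In Python, from rig import manip, imaging gives the robot as it stands. The module is installed in compiled form; this text tells all that it offers.
- The arm moves only by the tool jog_arm, never from a script. Its argument "deltas" is one flat list of numbers, 7 for each row, row after row: the turn, a rotation vector about the world's x, y, z in degrees, then the shift along the world's x, y, z in mm, then the opening, from 0 (shut) to 1 (fully open). In form: [ax, ay, az, tx, ty, tz, gripper, ax, ay, az, tx, ty, tz, gripper, ...]. A call has 1 to 20 rows; each row is the pose to reach, as a shift and turn from the pose commanded when the call began; what a row does not reach only later rows make up. A row lasts 1/10 s, in which the tool goes at most 50 mm and 8.59 degrees, less where a joint would pass 70% of its speed; a pose out of reach is approached as far as the arm can. A call with a gripper value outside its range is refused whole. The fingers move at their own pace and stop on an object; "grip_force" is the grip in N (left out, the last holds). Time passes only in rows, so rows that repeat a pose let the fingers close. It gives the time, the measured TCP pose, the force, the opening and the grip force at its end, in the units of the state.
- manip.get_state(): the state, without advancing time (a new reading comes with each control period).
- imaging.get_image(name): name is "side" or "top" or "wrist"; returns the picture (384x512x3 uint8, blue, green, red); there is no depth.
- imaging.calibration(name): a dict with "mtx" (3x3 intrinsics, pixels), "dist" ([k1, k2, p1, p2, k3] as OpenCV has them; the pictures are not rectified), "cam_to_world" (4x4, takes a point from camera to world coordinates). Camera axes: x right, y down, z forward; pixel columns grow to the right and rows downward; lengths in m; the calibration is good to about 2 mm. A picture is of the moment at which its call begins: read the wrist's pose just before it. calibration takes no time and is no camera call; for the wrist camera it gives the pose at the moment of the call.
- manip.sign_off(): hands the job in; it is judged then, once.
The state is a dict: "clock": time; "qpos": joint angles; "qd": joint speeds; "effort": joint torques, N m; "position": TCP position; "ee_rot": TCP orientation; "contact_force": force on the tool from outside, world axes, zero at the start; "moment": the same for the moment, N m; "width": finger opening in m; "gripper_force": force on a finger pad.
Only numpy, scipy, OpenCV 4.12 (cv2) and the standard library are available. Lean on these libraries where they do the work, as an engineer would, in place of code of your own. Each camera call takes 0.05 s, during which the arm holds its last target. There are 200 camera calls.

## Working session

There is one attempt and no reset: what is moved stays moved. The work goes in short steps, Python scripts to look and compute and a tool call to move; the robot and the scene stay as the last step left them, time stands still between calls to the robot, and variables do not carry over. Pictures are saved under pics/ and viewed, at most 10 in all, crops included, and the job is handed in when it is done.

Besides the shell and the picture viewer there is one more tool, called by a JSON object that holds its "fn" and its "kwargs", one argument or row to a line. jog_arm: Moves the arm, as the interface text tells. Its arguments: {"type":"object","properties":{"deltas":{"type":"array"},"grip_force":{"type":"number"}},"required":["deltas"]}

```bash
mkdir -p pics; cat > h.py <<'E'
import numpy as np, cv2
from rig import manip, imaging
def cast(name,uv,z=0.,cal=None):
    c=cal or imaging.calibration(name)
    p=cv2.undistortPoints(np.array(uv,float).reshape(-1,1,2),np.array(c["mtx"]),np.array(c["dist"])).reshape(-1,2)
    T=np.array(c["cam_to_world"]); d=np.c_[p,np.ones(len(p))]@T[:3,:3].T; o=T[:3,3]
    z=np.broadcast_to(z,len(p))
    return o+d*((z-o[2])/d[:,2])[:,None]
def proj(name,P,cal=None):
    c=cal or imaging.calibration(name); T=np.linalg.inv(np.array(c["cam_to_world"]))
    P=np.array(P,float).reshape(-1,3)
    return cv2.projectPoints(P,cv2.Rodrigues(T[:3,:3])[0],T[:3,3],np.array(c["mtx"]),np.array(c["dist"]))[0].reshape(-1,2)
E
python3 - <<'E'
from h import *
print(manip.get_state())
a=imaging.get_image("top");b=imaging.get_image("side")
cv2.imwrite("pics/top0.png",cv2.resize(a,(800,600),interpolation=cv2.INTER_CUBIC));cv2.imwrite("pics/side0.png",cv2.resize(b,(800,600),interpolation=cv2.INTER_CUBIC))
np.save("top0.npy",a);np.save("side0.npy",b)
for n in("top","side"):print(np.round(imaging.calibration(n)["cam_to_world"],3))
E
```

```text
{'clock': 0.0, 'qpos': array([ 1.12800417e+00,  2.76562473e-01,  1.50616379e+00, -2.24468538e-06,
        1.36069153e+00, -1.21028399e-01]), 'qd': array([-0.00055086, -0.00035371,  0.00168372, -0.00027715, -0.00094716,
        0.00240462]), 'effort': array([-1.84398661e-03, -4.16780126e+01, -2.45801586e+01, -1.49018765e-04,
        1.08667585e-02,  3.03393428e-06]), 'position': array([0.18163316, 0.54500604, 0.24144602]), 'ee_rot': array([-2.52814739e-04,  1.60188462e-01,  9.87086027e-01, -8.76852576e-04]), 'contact_force': array([ 0.24779428,  0.55294603, -0.27956472]), 'moment': array([-0.01325478, -0.0201118 ,  0.01824464]), 'gripper_force': 0.0, 'width': 0.08537169930483808}
[[-0.007 -0.999  0.047  0.55 ]
 [-1.     0.007 -0.01  -0.083]
 [ 0.01  -0.047 -0.999  1.42 ]
 [ 0.     0.     0.     1.   ]]
[[ 8.370e-01 -3.600e-01  4.120e-01 -1.000e-03]
 [-5.470e-01 -5.360e-01  6.430e-01 -1.066e+00]
 [-1.100e-02 -7.640e-01 -6.450e-01  1.064e+00]
 [ 0.000e+00  0.000e+00  0.000e+00  1.000e+00]]
```

View pics/top0.png

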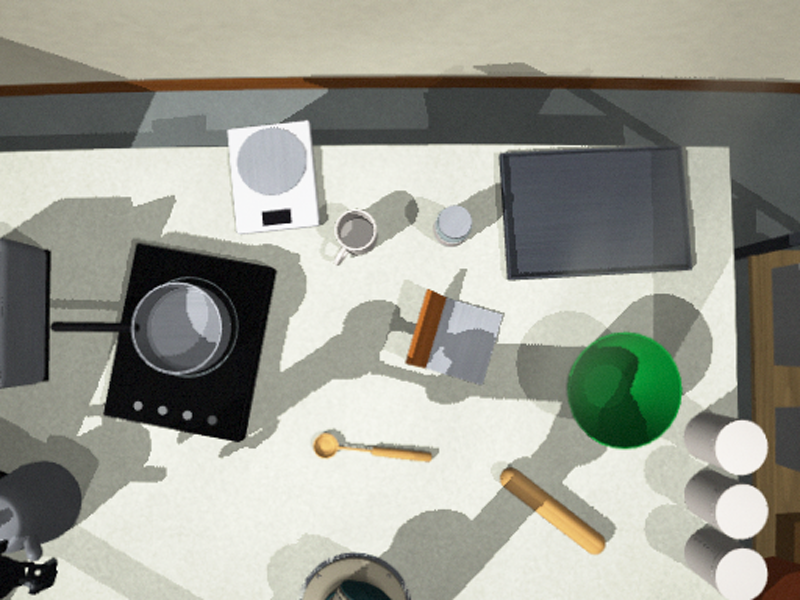

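View pics/side0.png

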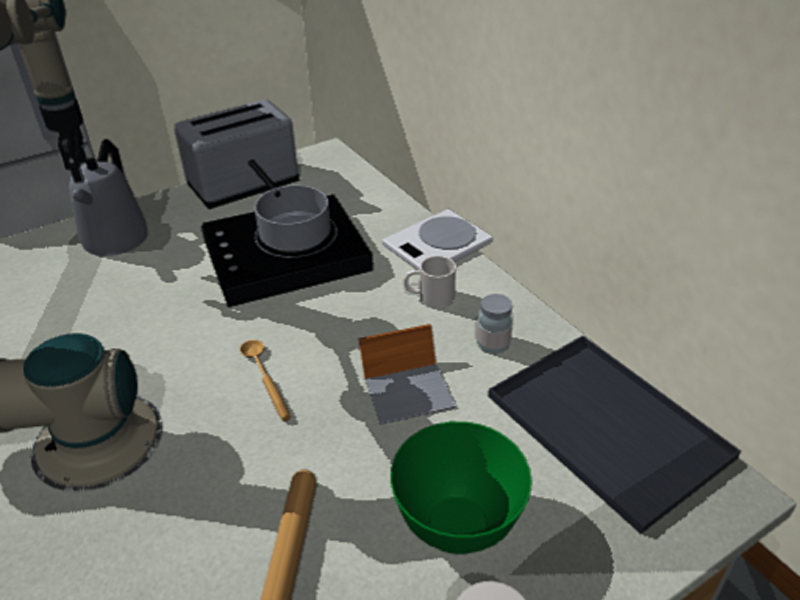

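The top view (800x600 px) shows the guard's brown foot, with its front edge from (427,290) to (406,363), and the free panel edge from (504,313) to (482,383). The hob's plain side runs from (275,268) to (243,440). The side view confirms that the foot faces the hob and that the path between them is clear.

```bash
python3 - <<'E'
from h import *
a=np.load("top0.npy"); s=1.5625
hsv=cv2.cvtColor(a,cv2.COLOR_BGR2HSV)
# hob
m=((a.max(2)<30)).astype(np.uint8); 
x0,y0,x1,y1=[int(v/s) for v in(95,230,290,450)]
mm=np.zeros_like(m);mm[y0:y1,x0:x1]=m[y0:y1,x0:x1]
c=max(cv2.findContours(mm,0,2)[0],key=cv2.contourArea); h=cv2.convexHull(c)
q=cv2.approxPolyDP(h,6,True).reshape(-1,2);print("hob px",(q*s).round().tolist())
for z in(0,.06):print(z,cast("top",q,z).round(4).tolist())
# foot brown
m=cv2.inRange(hsv,(3,120,40),(18,255,255));mm=np.zeros_like(m);mm[int(270/s):int(390/s),int(390/s):int(470/s)]=m[int(270/s):int(390/s),int(390/s):int(470/s)]
c=max(cv2.findContours(mm,0,2)[0],key=cv2.contourArea);b=cv2.boxPoints(cv2.minAreaRect(c));print("foot px",(b*s).round().tolist(),cv2.contourArea(c))
for z in(0.006,.077):print(z,cast("top",b,z).round(4).tolist())
pe=np.array([[504,313],[482,383]])/s;print("panel",cast("top",pe,.006).round(4))
print("bend guess",cast("top",np.array([[445,295],[424,369]])/s,.006).round(4))
print("front edge",cast("top",np.array([[427,290],[406,363]])/s,.077).round(4))
print("hob right top",cast("top",np.array([[275,268],[243,440]])/s,.06).round(4), "left",cast("top",np.array([[137,242],[105,415]])/s,.06).round(4))
# side view check
print("side panel",cast("side",np.array([[456,407],[379,423]])/s,.006).round(4))
print("side front",cast("side",np.array([[432,326],[360,337]])/s,.077).round(4))
print("side hob",cast("side",np.array([[371,250],[225,282],[371,272],[229,304]])/s,[.06,.06,0,0]).round(4))
E
```

```text
hob px [[138.0, 244.0], [273.0, 270.0], [241.0, 439.0], [105.0, 412.0], [94.0, 323.0]]
0 [[0.7436, 0.4421, 0.0], [0.6861, 0.1594, 0.0], [0.3438, 0.2267, 0.0], [0.3971, 0.5084, 0.0], [0.5798, 0.5325, 0.0]]
0.06 [[0.7354, 0.42, 0.06], [0.6804, 0.1492, 0.06], [0.3525, 0.2136, 0.06], [0.4036, 0.4834, 0.06], [0.5785, 0.5065, 0.06]]
foot px [[404.0, 362.0], [426.0, 288.0], [446.0, 294.0], [425.0, 368.0]] 576.5
0.006 [[0.4991, -0.1063, 0.006], [0.6466, -0.151, 0.006], [0.6341, -0.1923, 0.006], [0.4867, -0.1474, 0.006]]
0.077 [[0.5016, -0.1051, 0.077], [0.6417, -0.1476, 0.077], [0.6299, -0.1868, 0.077], [0.4898, -0.1441, 0.077]]
panel [[ 0.5956 -0.3092  0.006 ]
 [ 0.4544 -0.2627  0.006 ]]
bend guess [[ 0.6329 -0.1896  0.006 ]
 [ 0.4837 -0.1457  0.006 ]]
front edge [[ 0.6386 -0.1496  0.077 ]
 [ 0.4987 -0.1081  0.077 ]]
hob right top [[0.6849 0.1461 0.06  ]
 [0.3506 0.209  0.06  ]] left [[0.7389 0.421  0.06  ]
 [0.3987 0.4828 0.06  ]]
side panel [[ 0.5938 -0.3095  0.006 ]
 [ 0.45   -0.2618  0.006 ]]
side front [[ 0.6425 -0.157   0.077 ]
 [ 0.5053 -0.1045  0.077 ]]
side hob [[0.6874 0.1569 0.06  ]
 [0.3575 0.2337 0.06  ]
 [0.6824 0.1534 0.    ]
 [0.355  0.2307 0.    ]]
```

{"fn": "jog_arm", "kwargs": {
  "deltas": [0, 0, 0, 0, 0, 50, 0, 0, 0, 1, 370, -745, 50, 0, 0, 0, 1, 370, -745, 50, 0, 0, 0, 1, 370, -745, 50, 0, 0, 0, 1, 370, -745, 50, 0, 0, 0, 1, 370, -745, 50, 0, 0, 0, 1, 370, -745, 50, 0, 0, 0, 1, 370, -745, 50, 0, 0, 0, 1, 370, -745, 50, 0, 0, 0, 1, 370, -745, 50, 0, 0, 0, 1, 370, -745, 50, 0, 0, 0, 1, 370, -745, 50, 0, 0, 0, 1, 370, -745, 50, 0, 0, 0, 1, 370, -745, 50, 0, 0, 0, 1, 370, -745, 50, 0, 0, 0, 1, 370, -745, 50, 0, 0, 0, 1, 370, -745, 50, 0, 0, 0, 1, 370, -745, 50, 0, 0, 0, 1, 370, -745, 50, 0, 0, 0, 1, 370, -745, 50, 0],
  "grip_force": 30
}}

```text
clock: 2.1
position: [0.5515, -0.1998, 0.2912]
ee_rot: [-0.001, 0.152, 0.988, 0.001]
contact_force: [0.3, 0.8, 0.1]
width: 0.0
gripper_force: 0.0
```

```bash
python3 - <<'E'
from h import *
import pickle
st=manip.get_state();print(st["clock"],st["position"],st["ee_rot"],st["width"])
c=imaging.calibration("wrist");a=imaging.get_image("wrist");pickle.dump((c,a),open("w1.pkl","wb"))
cv2.imwrite("pics/w1.png",cv2.resize(a,(800,600),interpolation=cv2.INTER_CUBIC));print(np.round(c["cam_to_world"],3))
E
```

```text
2.1 [ 0.55152658 -0.19976078  0.29123504] [-1.18714267e-03  1.52249516e-01  9.88341139e-01  6.84767640e-04] 4.3040734864941056e-05
[[ 0.301  0.918  0.258  0.486]
 [ 0.954 -0.29  -0.08  -0.18 ]
 [ 0.001  0.27  -0.963  0.424]
 [ 0.     0.     0.     1.   ]]
```

View pics/w1.png

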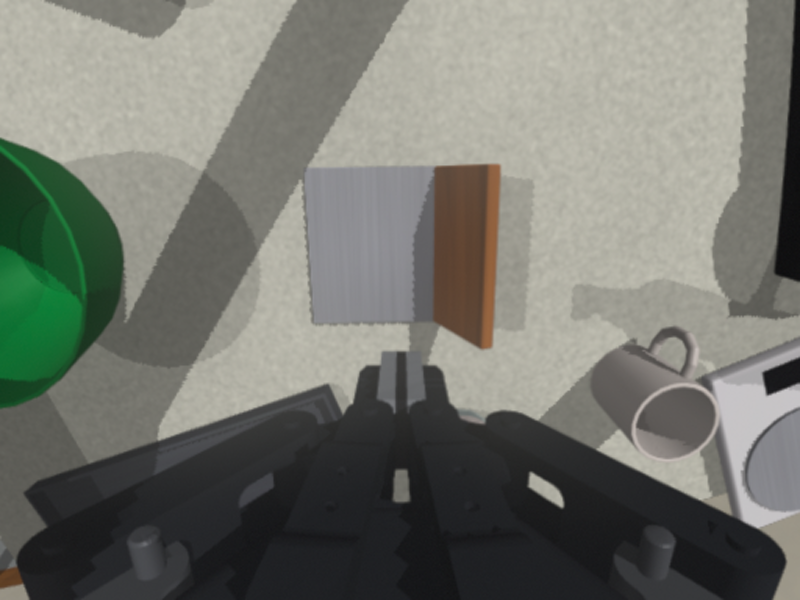

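The wrist view shows the panel's free corners at (305,168) and (314,324), the inner bend line from (435,167) to (434,322), and the foot's top outer edge from (499,165) to (491,347).

```bash
python3 - <<'E'
from h import *
import pickle
c,a=pickle.load(open("w1.pkl","rb"));s=1.5625
P=cast("wrist",np.array([[305,168],[314,324],[435,167],[434,322],[499,165],[491,347]])/s,[.006,.006,.006,.006,.077,.077],c);print(P.round(4))
for i in(0,2,4):
    d=P[i+1]-P[i];print(P[i:i+2].mean(0).round(4),np.linalg.norm(d).round(4),np.degrees(np.arctan2(d[1],d[0])).round(1))
E
```

```text
[[ 0.454  -0.2618  0.006 ]
 [ 0.5984 -0.3068  0.006 ]
 [ 0.4892 -0.1479  0.006 ]
 [ 0.6326 -0.191   0.006 ]
 [ 0.5017 -0.1064  0.077 ]
 [ 0.6438 -0.1493  0.077 ]]
[ 0.5262 -0.2843  0.006 ] 0.1512 -17.3
[ 0.5609 -0.1695  0.006 ] 0.1497 -16.7
[ 0.5728 -0.1279  0.077 ] 0.1485 -16.8
```

{"fn": "jog_arm", "kwargs": {
  "deltas": [0, 0, 0, 6, 20, -40, 0, 0, 0, 0, 6, 20, -90, 0, 0, 0, 0, 6, 20, -140, 0, 0, 0, 0, 6, 20, -190, 0, 0, 0, 0, 6, 20, -216, 0, 0, 0, 0, 9, 30, -216, 0, 0, 0, 0, 12, 40, -216, 0, 0, 0, 0, 14, 48, -219, 0, 0, 0, 0, 17, 56, -223, 0, 0, 0, 0, 19, 62, -228, 0, 0, 0, 0, 21, 69, -233, 0, 0, 0, 0, 22, 74, -240, 0, 0, 0, 0, 24, 79, -247, 0, 0, 0, 0, 25, 82, -252, 0, 0, 0, 0, 25, 84, -257, 0, 0, 0, 0, 26, 86, -262, 0, 0, 0, 0, 26, 87, -266, 0, 0, 0, 0, 26, 87, -266, 0, 0, 0, 0, 26, 87, -266, 0]
}}

```text
clock: 4.05
position: [0.5779, -0.1127, 0.0263]
ee_rot: [0.0, 0.152, 0.988, 0.0]
contact_force: [-0.3, 0.4, -1.3]
width: -0.0002
gripper_force: 0.0
```

```bash
python3 - <<'E'
from h import *
st=manip.get_state();print(st["position"],st["contact_force"])
b=imaging.get_image("side")[150:310,170:330]
cv2.imwrite("pics/side1.png",cv2.resize(b,(560,560),interpolation=cv2.INTER_CUBIC))
E
```

```text
[ 0.57791162 -0.11265522  0.02632272] [-0.30874215  0.39164456 -1.28589859]
```

View pics/side1.png

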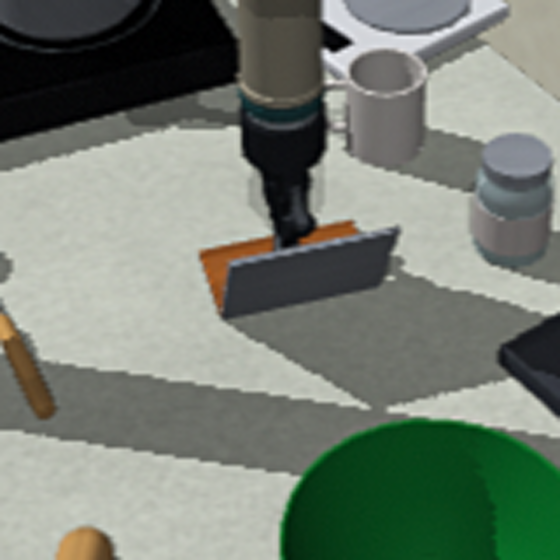

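The guard now stands on its foot, with the panel leaning back towards the bowl. I'll lift and look at the guard and the hob side together.

{"fn": "jog_arm", "kwargs": {
  "deltas": [0, 0, 0, 0, 0, 50, 0, 0, 0, 0, 0, 0, 100, 0, 0, 0, 0, 0, 0, 150, 0, 0, 0, 0, 0, 30, 200, 0.5, 0, 0, 0, 0, 50, 250, 0.5, 0, 0, 0, 0, 50, 290, 0.5, 0, 0, 0, 0, 50, 290, 0.5, 0, 0, 0, 0, 50, 290, 0.5]
}}

```text
clock: 4.9
position: [0.5784, -0.0625, 0.3185]
ee_rot: [0.002, 0.151, 0.988, -0.0]
contact_force: [1.1, 1.0, -0.4]
width: 0.0426
gripper_force: 0.0
```

```bash
python3 - <<'E'
from h import *
import pickle
st=manip.get_state();print(st["clock"],st["position"],st["ee_rot"],st["width"])
c=imaging.calibration("wrist");a=imaging.get_image("wrist");pickle.dump((c,a),open("w2.pkl","wb"))
cv2.imwrite("pics/w2.png",cv2.resize(a,(800,600),interpolation=cv2.INTER_CUBIC))
E
```

```text
4.9 [ 0.57838995 -0.06254139  0.31845332] [ 2.29496373e-03  1.51426105e-01  9.88465893e-01 -2.13692150e-04] 0.04264537102135331
```

View pics/w2.png

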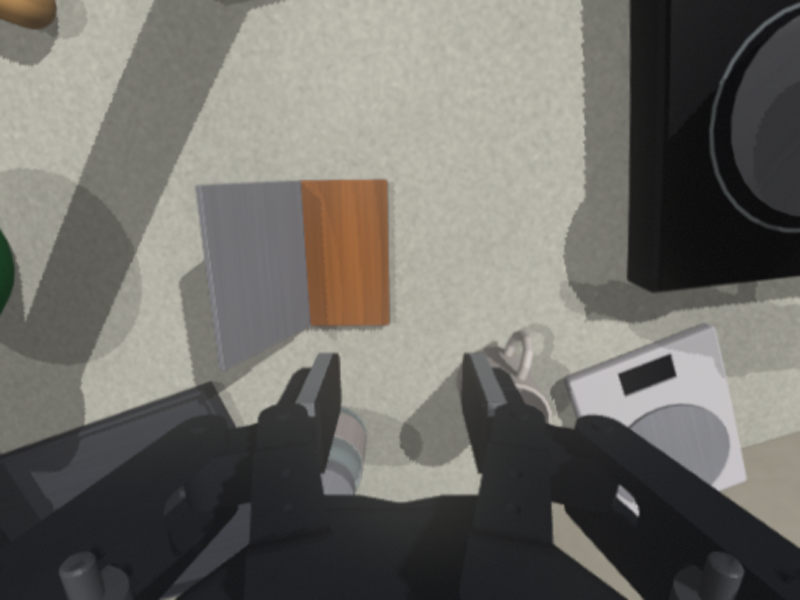

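The wrist view (800x600 px) shows the standing guard: the foot's front edge runs from (388,180) to (390,325) and the panel's top edge from (198,186) to (221,367). The hob side's bottom line runs from (632,0) to its corner at (628,281), and the top corner is at (653,291).

```bash
python3 - <<'E'
from h import *
import pickle
c,a=pickle.load(open("w2.pkl","rb"));s=1.5625
g=a.max(2); rows=np.arange(5,172,4)
e=[[380+np.argmax(g[r,380:]<45),r] for r in rows]
B=cast("wrist",e,0,c); v=cv2.fitLine(B[:,:2].astype(np.float32),cv2.DIST_HUBER,0,.01,.01).ravel()
hx=v[:2]*np.sign(v[0]); print("hob x",hx,np.degrees(np.arctan2(hx[1],hx[0])),"pt",v[2:])
K=cast("wrist",np.array([[628,281],[653,291]])/s,[0,.06],c);print("corner",K.round(4))
hy=np.array([-hx[1],hx[0]])
k=K[:,:2].mean(0); k=v[2:]+hx*((k-v[2:])@hx); T=k-.145*hx; print("target",T, "ring check",)
hsv=cv2.cvtColor(a,cv2.COLOR_BGR2HSV);m=cv2.inRange(hsv,(3,120,40),(18,255,255));m[:, :150]=0;m[:100]=0;m[230:]=0
E=[[np.where(m[r])[0].max()+.5,r] for r in range(122,204,4)]
F=cast("wrist",E,.010,c);w=cv2.fitLine(F[:,:2].astype(np.float32),cv2.DIST_HUBER,0,.01,.01).ravel();gd=w[:2]*np.sign(w[0])
print("front edge ang",np.degrees(np.arctan2(gd[1],gd[0])))
Q=cast("wrist",np.array([[388,180],[390,325],[198,186],[221,367]])/s,[.012,.012,.12,.12],c);print(Q.round(4))
fm=Q[:2].mean(0);pm=Q[2:].mean(0);print("front mid",fm,"panel mid",pm,np.linalg.norm(Q[1]-Q[0]),np.linalg.norm(Q[3]-Q[2]),(fm-pm)[:2],np.linalg.norm((fm-pm)[:2]),[np.degrees(np.arctan2(*(Q[i+1]-Q[i])[1::-1])) for i in(0,2)])
t=np.load("top0.npy")
E
```

```text
hob x [ 0.98242533 -0.18665597] -10.757694 pt [0.5039705  0.19198024]
corner [[0.6915 0.156  0.    ]
 [0.6844 0.1509 0.06  ]]
target [0.54614217 0.18396783] ring check
front edge ang -16.954216
[[ 0.5163 -0.0569  0.012 ]
 [ 0.6585 -0.1004  0.012 ]
 [ 0.4764 -0.1886  0.12  ]
 [ 0.6157 -0.2313  0.12  ]]
front mid [ 0.58737711 -0.07865393  0.012     ] panel mid [ 0.54605137 -0.20991809  0.12      ] 0.14867682245765448 0.1457354072664236 [0.04132575 0.13126416] 0.1376157589503811 [np.float64(-17.03309779784232), np.float64(-17.052153383364818)]
```

{"fn": "jog_arm", "kwargs": {
  "deltas": [8, -2.4, 0, -13, -50, 0, 0.5, 16, -4.9, 0, -26, -100, -10, 0.5, 23.9, -7.3, 0, -40, -150, -40, 0.5, 23.9, -7.3, 0, -40, -178, -80, 0.5, 23.9, -7.3, 0, -40, -178, -120, 0.5, 23.9, -7.3, 0, -40, -178, -138, 0.5, 23.9, -7.3, 0, -40, -178, -138, 0.5, 23.9, -7.3, 0, -37, -168, -160, 0.5, 23.9, -7.3, 0, -34, -157, -183, 0.5, 23.9, -7.3, 0, -31, -148, -206, 0.5, 23.9, -7.3, 0, -29, -141, -220, 0.5, 23.9, -7.3, 0, -29, -141, -220, 0.5, 23.9, -7.3, 0, -29, -141, -220, 0.5]
}}

```text
clock: 6.25
position: [0.5493, -0.2034, 0.0971]
ee_rot: [0.031, 0.148, 0.965, 0.214]
contact_force: [-0.3, -0.0, 0.6]
width: 0.0426
gripper_force: 0.0
```

```bash
python3 - <<'E'
from h import *
st=manip.get_state();print(st["position"],st["ee_rot"],st["contact_force"],st["width"])
b=imaging.get_image("side")[150:310,170:330];w=imaging.get_image("wrist")
cv2.imwrite("pics/g1.png",np.hstack([cv2.resize(b,(384,384)),cv2.resize(w[:, 100:],(412,384))]))
E
```

```text
[ 0.54930024 -0.2034394   0.09709096] [0.031457   0.14766715 0.96509203 0.2140146 ] [-0.33560876 -0.00557954  0.61375035] 0.04261494088507585
```

View pics/g1.png

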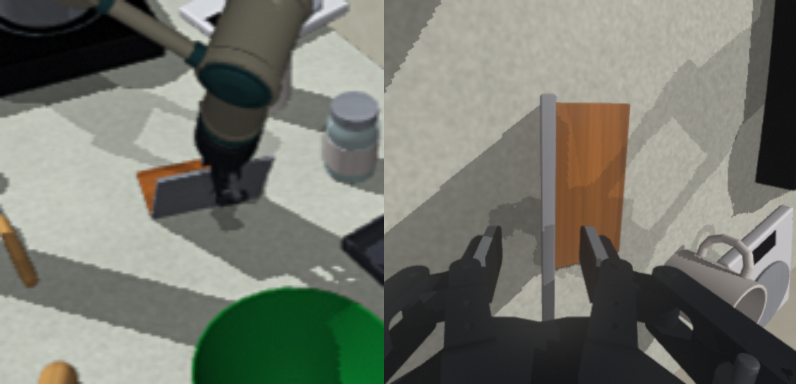

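The two fingers straddle the panel edge: in the wrist half the edge is at column ~547, centred between the pads at ~490 and ~600. I'll close on it.

{"fn": "jog_arm", "kwargs": {
  "deltas": [0, 0, 0, 0, 0, 0, 0, 0, 0, 0, 0, 0, 0, 0, 0, 0, 0, 0, 0, 0, 0, 0, 0, 0, 0, 0, 0, 0, 0, 0, 0, 0, 0, 0, 0, 0, 0, 0, 0, 0, 0, 0],
  "grip_force": 60
}}

```text
clock: 6.95
position: [0.5496, -0.2023, 0.098]
ee_rot: [0.032, 0.148, 0.965, 0.216]
contact_force: [-0.3, 2.0, 4.9]
width: 0.0055
gripper_force: 58.5
```

{"fn": "jog_arm", "kwargs": {
  "deltas": [0, 0, 0, 0, 0, 10, 0, 0, 0, 0, 0, 0, 20, 0, 0, 0, 0, 0, 0, 30, 0, 0, 0, 0.6, -3, 23, 30, 0, 0, 0, 1.2, -7, 47, 30, 0, 0, 0, 1.9, -10, 70, 30, 0, 0, 0, 2.5, -13, 94, 30, 0, 0, 0, 3.1, -16, 117, 30, 0, 0, 0, 3.7, -19, 141, 30, 0, 0, 0, 4.3, -23, 164, 30, 0, 0, 0, 5, -26, 188, 30, 0, 0, 0, 5.6, -29, 205, 30, 0, 0, 0, 6.2, -32, 220, 30, 0, 0, 0, 6.2, -32, 230, 30, 0, 0, 0, 6.2, -32, 230, 30, 0, 0, 0, 6.2, -32, 230, 30, 0],
  "grip_force": 80
}}

```text
clock: 8.55
position: [0.5174, 0.026, 0.1263]
ee_rot: [0.02, 0.095, 0.972, 0.215]
contact_force: [-0.6, 0.6, -5.0]
width: 0.0049
gripper_force: 78.4
```

```bash
python3 - <<'E'
from h import *
import pickle
st=manip.get_state();print(st["clock"],st["position"],st["ee_rot"],st["contact_force"],st["width"])
c=imaging.calibration("wrist");a=imaging.get_image("wrist");pickle.dump((c,a),open("w3.pkl","wb"))
t=imaging.get_image("top");np.save("top3.npy",t)
cv2.imwrite("pics/w3.png",cv2.resize(a,(800,600),interpolation=cv2.INTER_CUBIC))
E
```

```text
8.55 [0.51735866 0.02597563 0.12631943] [0.01992902 0.09545782 0.97173502 0.21499231] [-0.60936063  0.58683054 -4.98418902] 0.004881924366979957
```

View pics/w3.png

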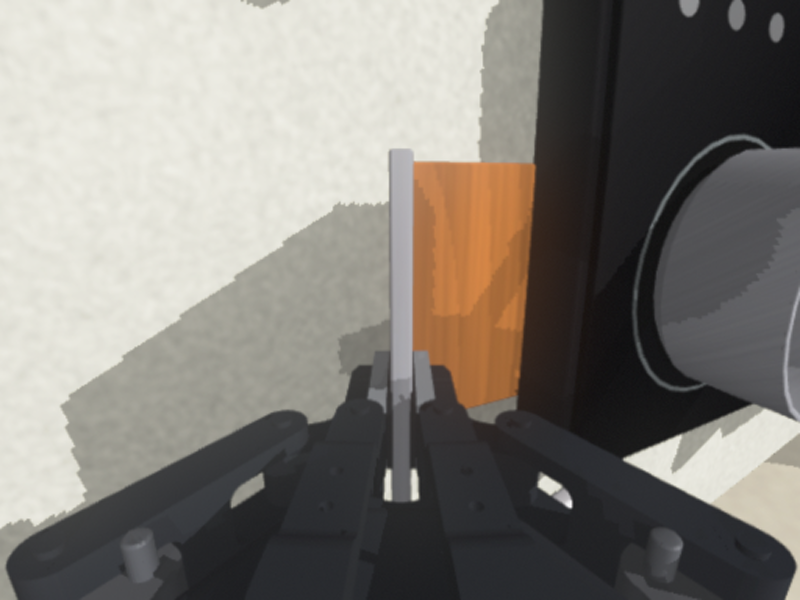

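The wrist view shows the foot's front edge from (535,165) to (519,397), just short of the hob, and the cooking ring's visible arc from (740,135) through (634,300) to (685,390).

```bash
python3 - <<'E'
from h import *
import pickle
from scipy.optimize import least_squares
c,a=pickle.load(open("w3.pkl","rb"));s=1.5625
R=cast("wrist",np.array([[740,136],[692,158],[662,200],[641,255],[635,300],[643,350],[660,378],[685,390]])/s,.06,c)[:,:2]
r=least_squares(lambda p:np.hypot(*(R-p[:2]).T)-p[2],[.55,.32,.1]);print("ring",r.x,np.abs(r.fun).max())
H=cast("wrist",np.array([[620,0],[573,430]])/s,.06,c);d=H[1]-H[0];print("hob top edge",H.round(4),np.degrees(np.arctan2(d[1],d[0])))
hx=np.array([.9824,-.1867]);hy=np.array([.1867,.9824])
print("side pt from ring:",r.x[:2]-.14*hy, "topline at ring:",H[0,:2]+hx*((r.x[:2]-H[0,:2])@hx))
B=cast("wrist",np.array([[542,20],[537,150]])/s,0,c);print("bottom line y off vs (.546,.184):",(B[:,:2]-[.546,.184])@hy)
z=.012+.0283
hsv=cv2.cvtColor(a,cv2.COLOR_BGR2HSV);m=cv2.inRange(hsv,(3,100,40),(20,255,255));m[:95]=0;m[270:]=0
E=[[np.where(m[q,:400])[0].max()+.5,q] for q in range(110,252,4)]
F=cast("wrist",E,z,c);w=cv2.fitLine(F[:,:2].astype(np.float32),cv2.DIST_HUBER,0,.01,.01).ravel()
print("foot edge ang",np.degrees(np.arctan(w[1]/w[0])))
Q=cast("wrist",np.array([[535,165],[519,397]])/s,z,c);f=Q.mean(0);print(Q.round(4),f, np.linalg.norm(Q[1]-Q[0]))
print("foot mid in hob frame rel target",(f[:2]-[.546,.184])@hx,(f[:2]-[.546,.184])@hy)
E
```

```text
ring [0.57414111 0.32026122 0.09748388] 0.0023419055489997676
hob top edge [[0.3913 0.2134 0.06  ]
 [0.6452 0.1634 0.06  ]] -11.121481240107443
side pt from ring: [0.54800311 0.18272522] topline at ring: [0.54815439 0.18354977]
bottom line y off vs (.546,.184): [-0.00050318  0.00175039]
foot edge ang -13.989174
[[0.469  0.1633 0.0403]
 [0.6161 0.1359 0.0403]] [0.54254667 0.14960753 0.0403    ] 0.14958733112744138
foot mid in hob frame rel target 0.003028526329826051 -0.034431894000860885
```

{"fn": "jog_arm", "kwargs": {
  "deltas": [0, 0, 0, 0, 5, -8, 0, 0, 0, 0, 1, 12, -16, 0, 0, 0, 0, 2, 19, -22, 0, 0, 0, 0, 4, 25, -26, 0, 0, 0, 0, 4, 28, -28, 0, 0, 0, 0, 4, 29, -29, 0, 0, 0, 0, 4, 29, -29, 0, 0, 0, 0, 4, 29, -29, 0]
}}

```text
clock: 9.45
position: [0.5216, 0.055, 0.0986]
ee_rot: [0.021, 0.095, 0.972, 0.215]
contact_force: [-3.5, -5.8, 5.8]
width: 0.0049
gripper_force: 80.4
```

{"fn": "jog_arm", "kwargs": {
  "deltas": [0, 0, 0, 0, 1, 0, 0, 0, 0, 0, 0, 2, 0, 0, 0, 0, 0, 0, 2, 0, 0, 0, 0, 0, 0, 2, 0, 0]
}}

```text
clock: 9.85
position: [0.5221, 0.0554, 0.0986]
ee_rot: [0.021, 0.094, 0.972, 0.214]
contact_force: [-3.8, -10.2, 6.3]
width: 0.0051
gripper_force: 81.1
```

```bash
python3 - <<'E'
from h import *
st=manip.get_state();print(st["position"],st["contact_force"],st["moment"])
w=imaging.get_image("wrist");b=imaging.get_image("side")[100:260,170:330]
cv2.imwrite("pics/p1.png",np.hstack([cv2.resize(w[40:300,180:440],(500,500),interpolation=cv2.INTER_CUBIC),cv2.resize(b,(300,500))]))
E
```

```text
[0.52211212 0.05542291 0.09860402] [ -3.778894   -10.15328974   6.25107478] [-1.27610854  0.62711455  0.39859823]
```

View pics/p1.png

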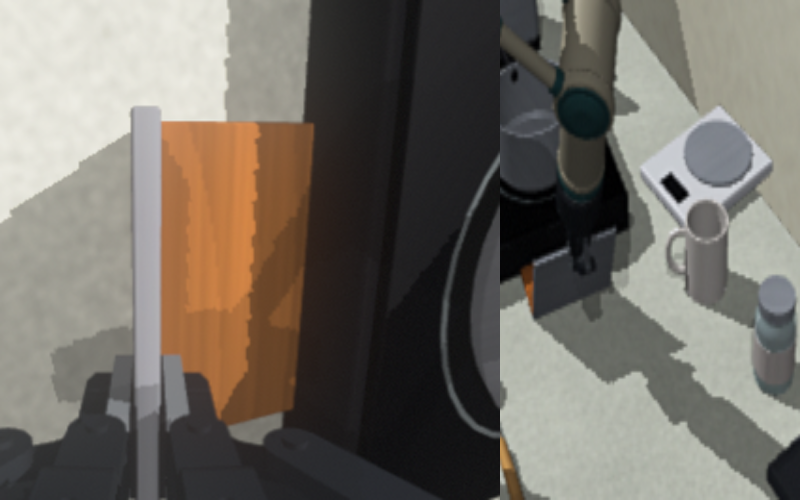

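The foot sits flush on the hob's side: another 2 mm of push only raised the force to 10 N. I'll release and back off along the panel.

{"fn": "jog_arm", "kwargs": {
  "deltas": [0, 0, 0, 0, -0.7, 0, 0, 0, 0, 0, 0, -0.7, 0, 0.2, 0, 0, 0, 0, -0.7, 0, 0.4, 0, 0, 0, 0, -0.7, 0, 0.5, 0, 0, 0, 0, -0.7, 0, 0.5, 0, 0, 0, 0, -0.7, 0, 0.5, 0, 0, 0, 0, -0.7, 0, 0.5, 0, 0, 0, -1, -6, 12, 0.5, 0, 0, 0, -3, -14, 30, 0.5, 0, 0, 0, -5, -27, 58, 0.5, 0, 0, 0, -8, -42, 91, 0.5, 0, 0, 0, -11, -58, 127, 0.5, 0, 0, 0, -11, -80, 160, 0.5, 0, 0, 0, -11, -80, 190, 0.5, 0, 0, 0, -11, -80, 190, 0.5]
}}

```text
clock: 11.45
position: [0.512, -0.0237, 0.2915]
ee_rot: [0.024, 0.095, 0.972, 0.215]
contact_force: [-0.2, -0.1, 0.3]
width: 0.0423
gripper_force: 0.0
```

```bash
python3 - <<'E'
from h import *
import pickle
st=manip.get_state();print(st["clock"],st["position"],st["contact_force"],st["width"])
c=imaging.calibration("wrist");a=imaging.get_image("wrist");pickle.dump((c,a),open("w4.pkl","wb"))
cv2.imwrite("pics/w4.png",cv2.resize(a,(800,600),interpolation=cv2.INTER_CUBIC))
E
```

```text
11.45 [ 0.51197966 -0.02365005  0.29147703] [-0.20744052 -0.12450794  0.27872469] 0.04232960428193689
```

View pics/w4.png

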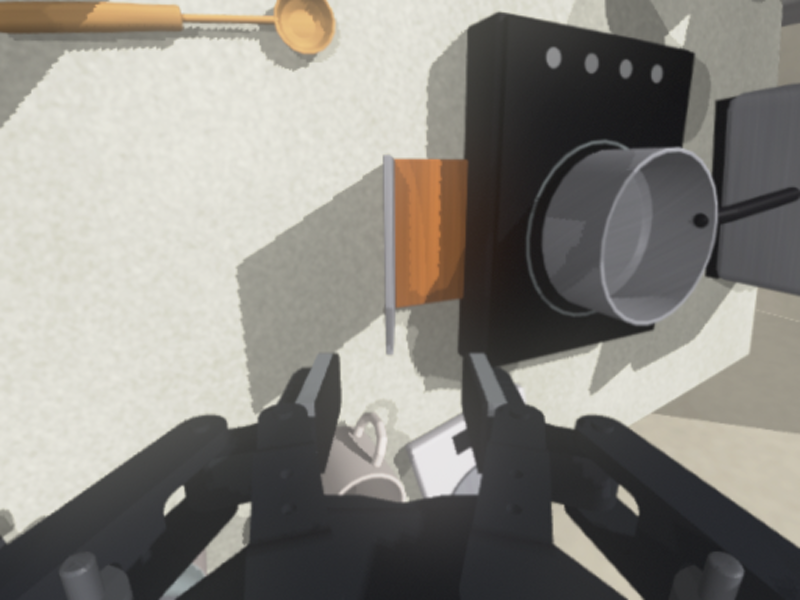

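The wrist view shows the released guard standing with its foot edge, (467,160) to (462,299), on the hob's bottom line, (469,35) to (459,352). I'll measure the gap, the angle and the position along the side.

```bash
python3 - <<'E'
from h import *
import pickle
c,a=pickle.load(open("w4.pkl","rb"));s=1.5625
B=cast("wrist",np.array([[469,35],[459,352]])/s,0,c)[:,:2]
F=cast("wrist",np.array([[467.5,160],[462.5,299]])/s,.012,c)[:,:2]
F0=F
u=(B[1]-B[0]);L=np.linalg.norm(u);u/=L;n=np.array([-u[1],u[0]])
g=a.max(2);hsv=cv2.cvtColor(a,cv2.COLOR_BGR2HSV);m=cv2.inRange(hsv,(3,100,40),(20,255,255))
b=[[280+np.argmax(g[r,280:]<45),r] for r in list(range(30,98,3))+list(range(196,220,3))]
e=[[np.where(m[r,:310])[0].max()+1,r] for r in range(106,188,3)]
def ln(p,z):
    q=cast("wrist",p,z,c)[:,:2];w=cv2.fitLine(q.astype(np.float32),cv2.DIST_HUBER,0,.01,.01).ravel();return np.degrees(np.arctan(w[1]/w[0])),w[2:]
print("hob line",ln(b,0),"foot line",ln(e,.012))
print("hob len",L,"ang",np.degrees(np.arctan2(u[1],u[0])),"foot ang",np.degrees(np.arctan2(*(F[1]-F[0])[::-1])),"gaps",(F-B[0])@n)
mid=F.mean(0);print("foot mid",mid,"along from -x corner",(mid-B[0])@u,"from +x corner",(B[1]-mid)@u)
print("ring pt diff",(mid-[.547,.1835])@u)
E
```

```text
hob line (np.float32(-19.583338), array([0.49841103, 0.24820009], dtype=float32)) foot line (np.float32(-10.507182), array([0.54404366, 0.18131413], dtype=float32))
hob len 0.3405618129960685 ang -10.791877851401999 foot ang -10.93762697518916 gaps [-0.00527351 -0.00565411]
foot mid [0.54636233 0.17920028] along from -x corner 0.19562850616120345 from +x corner 0.14493330683486508
ring pt diff 0.00017869152164179953
```

The angle and the position along the side are good. The foot itself hides any remaining gap, so I'll look straight down the seam.

{"fn": "jog_arm", "kwargs": {
  "deltas": [-8, 1.5, 0, 8, 40, 19, 0.5, -16, 3, 0, 16, 80, 19, 0.5, -24.6, 4.7, 0, 24, 120, 19, 0.5, -24.6, 4.7, 0, 33, 160, 19, 0.5, -24.6, 4.7, 0, 33, 189, 19, 0.5, -24.6, 4.7, 0, 33, 189, 19, 0.5, -24.6, 4.7, 0, 33, 189, 19, 0.5]
}}

```text
clock: 12.2
position: [0.542, 0.167, 0.3047]
ee_rot: [-0.002, 0.097, 0.995, -0.001]
contact_force: [-0.7, -0.2, -0.2]
width: 0.0426
gripper_force: 0.0
```

```bash
python3 - <<'E'
from h import *
import pickle
st=manip.get_state();print(st["clock"],st["position"])
c=imaging.calibration("wrist");a=imaging.get_image("wrist");pickle.dump((c,a),open("w5.pkl","wb"));print(np.round(c["cam_to_world"],3)[:3,3])
q=proj("wrist",[[.473,.197,0],[.62,.17,0]],c);print(q)
cx,cy=q.mean(0).astype(int);x0=max(0,cx-130)
cv2.imwrite("pics/w5.png",cv2.resize(a[max(0,cy-100):cy+100,x0:x0+260],(780,600),interpolation=cv2.INTER_CUBIC));print(x0,max(0,cy-100))
E
```

```text
12.2 [0.54196428 0.16703939 0.30465965]
[0.474 0.179 0.437]
[[268.43632223 108.3302081 ]
 [268.5222805  203.1525856 ]]
138 55
```

View pics/w5.png

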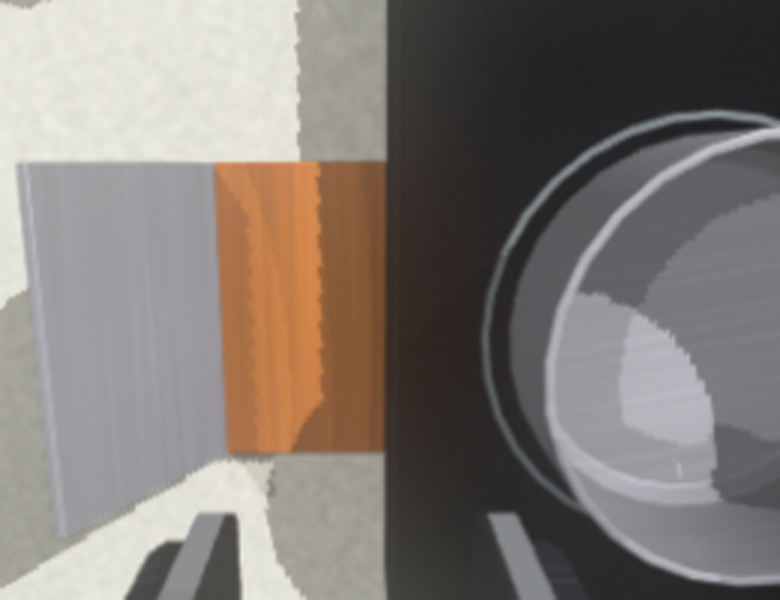

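Looking straight down the seam, the foot edge and the hob side coincide at column ~386 from row 162 to row 452, with no visible gap. The pan is still on its ring. I'll hand the job in.

```bash
python3 -c "
from h import *
print(manip.sign_off())"
```

```text
the job is handed in; nothing more can be done
None
```

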